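Add the last trays to a glue pile and put its press weight back

ROBOT

A 6-joint arm with a two-finger parallel gripper is mounted at the origin on the work surface. World frame = base frame: x ahead of the robot, y to its left, z up, the work surface at z = 0. Lengths are in m, angles in rad, forces in N, time in s.
With the tool pointing down it reaches from about 0.25 to 0.725 m from the base axis. Payload 4 kg.
Tool frame: the origin (TCP) lies between the finger pads; the fingertips stand 11 mm ahead of it and the grasp point (between the pads) lies 8 mm behind it (bot.tip_extent is the distance from the TCP to the fingertips, in m); z points along the fingers, y is the line along which they close (so a half turn about z gives the same grasp; the last joint's range is limited). The gripper opens to 85 mm and grips with 20 to 120 N. Pads are 22 mm wide; open, the fingers measure 114 mm over their backs; the gripper's body (76 mm by 85 mm) begins 54 mm behind the grasp point. The pads swing forward as they close: fully open they stand 13 mm farther back than shut.
Start: joints at [-1.18, 0.241, 0.005, 1.335, 0, 1.571], TCP at [0.19, -0.462, 0.242] pointing down, gripper open.
Joint ranges: [-2.72, 2.72], [-1.05, 1.87], [-1.09, 1.28], [-1.99, 2.15], [-1.42, 1.44], [-3.14, 3.14]. Speed limits (rad/s): [2.79, 2.79, 3.14, 3.14, 3.14, 3.14].

INTERFACE

Orientations are given as a unit quaternion [x, y, z, w].
In Python, from workcell import bot gives the robot as it stands. The module is installed in compiled form; this text tells all that it offers.
- The arm moves only by the tool drive_tool, never from a script. Its argument "rows" is a list of rows, each an object of numbers: "dx", "dy", "dz": the shift along the tool's x, y, z in units of 50 mm (1.0 is 50 mm); "wx", "wy", "wz": the turn, a rotation vector about the tool's x, y, z in units of 5 degrees (1.0 is 5 degrees); "hand": the finger opening in mm, from 0 to 85.4. A call has 1 to 20 rows; each row is the pose to reach, as a shift and turn from the pose commanded when the call began, along the tool's axes at that moment; what a row does not reach only later rows make up. A row lasts 1/10 s, in which the tool goes at most 50 mm and 8.59 degrees, less where a joint would pass 70% of its speed; a pose out of reach is approached as far as the arm can. A call with a gripper value outside its range is refused whole. The fingers move at their own pace and stop on an object; the grip force is fixed at half the most. Time passes only in rows, so rows that repeat a pose let the fingers close. It gives the time, the measured TCP pose, the force, the opening and the grip force at its end, in the units of the state.
- bot.get_obs(): the state, without advancing time (a new reading comes with each control period).
- bot.camera(name): name is "side" or "top"; returns the picture (480x640x3 uint8, red, green, blue); there is no depth.
- bot.get_calibration(name): a dict with "vfov" (degrees; the focal length in pixels is half the picture's height over the tangent of half this angle, whatever the lens; pixels are square), "cx", "cy" (the principal point, pixels), "k1" (the pictures are not rectified: a ray, as slopes to the right and down, at radius r is drawn at 1 + k1 r^2 times it, then the intrinsics apply), "origin" and "rotation" of the camera in the world. Camera axes: x right, y up, looking along -z (the intrinsics and any distortion apply to the point x, -y, -z); pixel columns grow to the right and rows downward; lengths in m; the calibration is good to about 2 mm. A picture is of the moment at which its call begins. get_calibration takes no time and is no camera call.
- bot.job_done(): hands the job in; it is judged then, once.
Trained networks look in the newest picture that a camera, given by its name, has taken for a name from the list of things; names that differ only in an ending like _2 or _b are one class to them, and where a whole thing is asked for, a point or a joint stands for the part that bears it (a point fixed in the world has none). Each returns a list of dicts, best first, with "score" (0 to 1); they miss things now and then, are a little off and sometimes report something else, mostly with a low value. They report only what shows in the picture. A call takes as long as a camera call.
- bot.look_for(camera, thing): "extent" ([centre column, centre row, width, height] in pixels, round what is visible of it).
- bot.outline_of(camera, thing): "region" (480x640 bool, what is visible of it) and "extent" ([centre column, centre row, width, height] in pixels, round what is visible of it).
The state is a dict: "clock": time; "joint_pos": joint angles; "joint_vel": joint speeds; "tau": joint torques, N m; "eef_pos": TCP position; "tool_rot": TCP orientation; "ft_force": force on the tool from outside, world axes, zero at the start; "ft_torque": the same for the moment, N m; "grip_width": finger opening in m; "grasp_force": force on a finger pad.
Only numpy, scipy, OpenCV 4.12 (cv2) and the standard library are available. Lean on these libraries where they do the work, as an engineer would, in place of code of your own. Each camera call takes 0.05 s, during which the arm holds its last target. There are 200 camera calls.

TASK

The tall press weight is standing on the pile of glued bentwood trays: lift it off and stand it upright on the cork mat, then stack every loose tray, open side up, squarely on top of the pile. Finally stand the weight back in the middle of the top tray, without ever letting it fall over, and leave the jars, tools and other things where they are.

Things in the scene. Friction and masses are not known exactly. Their poses are not given: they have to be found in the camera images.
- board: fixed plywood square, 135 x 135 x 15 high. Origin: centre of its underside, at table height. The pile is fixed upright on its centre: looks like stacked trays 124 across, the top one open like the loose trays (its floor 14 below its rim). The height of its topmost rim above the table, 32 to 60, differs from start to start and is not told
- mat: fixed cork mat, 120 x 120, 5 thick, flat on the table. Origin: centre of its underside
- weight: press weight, 650 g, very top-heavy (falls beyond 10 degrees of lean): wooden foot disc 52 across, 12 high; stem 16 across; on top a steel cylinder 48 across from 125 to 165 above the underside (best gripped here), a brass button 4 higher. At the start it stands on the floor of the pile's top tray. Origin: centre of the underside of the foot, z up along the stem
- tray1: loose round bentwood tray of pale wood, open side up, 124 across, 24 high: floor 10 thick, rim 8 thick standing 14 above the floor (inside 108 across); 160 g, lifted by its rim. Of tray1..tray4, 2 to 4 are there; absent ones read None. Origin: centre of the underside, z up. Stacked, its underside lies on the rim of the tray below, nothing centres it
- tray2: loose round bentwood tray of pale wood, open side up, 124 across, 24 high: floor 10 thick, rim 8 thick standing 14 above the floor (inside 108 across); 160 g, lifted by its rim. Of tray1..tray4, 2 to 4 are there; absent ones read None. Origin: centre of the underside, z up. Stacked, its underside lies on the rim of the tray below, nothing centres it
- tray3: loose round bentwood tray of pale wood, open side up, 124 across, 24 high: floor 10 thick, rim 8 thick standing 14 above the floor (inside 108 across); 160 g, lifted by its rim. Of tray1..tray4, 2 to 4 are there; absent ones read None. Origin: centre of the underside, z up. Stacked, its underside lies on the rim of the tray below, nothing centres it
- tray4: loose round bentwood tray of pale wood, open side up, 124 across, 24 high: floor 10 thick, rim 8 thick standing 14 above the floor (inside 108 across); 160 g, lifted by its rim. Of tray1..tray4, 2 to 4 are there; absent ones read None. Origin: centre of the underside, z up. Stacked, its underside lies on the rim of the tray below, nothing centres it
- jar1: a bystander to be left alone, white glue jar with red cap, 72 across, 85 high. Origin: centre of its underside
- jar2: a bystander to be left alone, white glue jar like jar1. Origin: centre of its underside
- mallet: a bystander to be left alone, wooden mallet lying down, 260 long, head 80 across, 26 high. Origin: underside at about its middle, x towards its head
- brush: a bystander to be left alone, glue brush lying flat, about 200 long, under 30 high. Origin: underside at about its middle, x along it
- hoop: a bystander to be left alone, thin open wooden hoop without floor, 150 across, 35 high. Origin: centre of its underside
- wedges: a bystander to be left alone, bundle of wooden wedges, 94 x 40 x 30 high. Origin: centre of its underside, x along it

How it is judged:
On the way, in this order (a step that is already met when the one before it is completed fails the run):
1. the press weight stands upright and let go on the cork mat (horizontal distance between weight and mat below 0.03 m and angle between weight's own z axis and vertical below 0.05 rad and height (world z) of weight below 0.02 m and linear speed of weight below 0.02 m/s and contact force between weight and the fingers below 0.05 N), for 0.3 s.
2. with the weight still parked on the mat, every tray present lies on the pile (all of step 1 and horizontal distance between each of tray1, tray2, tray3, tray4 and board below 0.015 m and angle between each of tray1, tray2, tray3, tray4's own z axis and vertical below 0.05 rad and linear speed of each of tray1, tray2, tray3, tray4 below 0.02 m/s and contact force between each of tray1, tray2, tray3, tray4 and the fingers below 0.05 N), for 0.2 s.
At the end, for the whole second after the job is handed in: every tray present lies level (within 3 degrees) and open side up on the pile, its centre within 15 mm of the pile's; the weight stands upright (within 3 degrees) on the floor of the topmost tray, within 18 mm of the pile's centre; all let go and at rest (horizontal distance between each of tray1, tray2, tray3, tray4 and board below 0.015 m and angle between each of tray1, tray2, tray3, tray4, weight's own z axis and vertical below 0.05 rad and linear speed of each of tray1, tray2, tray3, tray4, weight below 0.02 m/s and contact force between each of tray1, tray2, tray3, tray4, weight and the fingers below 0.05 N and horizontal distance between weight and board below 0.018 m and z of weight in the frame of tray1 above 0.007 m and z of weight in the frame of tray2 above 0.007 m and z of weight in the frame of tray3 above 0.007 m and z of weight in the frame of tray4 above 0.007 m); the robot touches nothing.
It fails at once if the press weight falls over (leans more than 45 degrees) (angle between weight's own z axis and vertical above 0.785 rad).
It fails at once if a jar, the mallet, the brush, the hoop or the wedges is pushed more than 40 mm from its place (distance of any of jar1, jar2, mallet, brush, hoop, wedges from where it was at the start of the episode above 0.04 m).
Of tray1, tray2, tray3, tray4 only 2 to 4 are there at a start; the rules pass over those that are not, and their reading is None.
At some moment in a run one of tray1, tray2, tray3, tray4 may be knocked a few centimetres aside while the robot is not near it.
It also fails if it takes over 210 s, if anything falls off the work surface, if the arm or the gripper's body presses on something with over 40 N, if the wrist force passes 120 N, or if a joint passes its speed limit or range.

## Working session

There is one attempt and no reset: what is moved stays moved. The work goes in short steps, Python scripts to look and compute and a tool call to move; the robot and the scene stay as the last step left them, time stands still between calls to the robot, and variables do not carry over. Pictures are saved under pics/ and viewed, at most 14 in all, crops included, and the job is handed in when it is done.

Besides the shell and the picture viewer there is one more tool, called after ">>>" by a JSON object that holds its "method" and its "body", one argument or row to a line. drive_tool: Moves the arm, as the interface text tells. Its arguments: {"type":"object","properties":{"rows":{"type":"array","items":{"type":"object","properties":{"dx":{"type":"number"},"dy":{"type":"number"},"dz":{"type":"number"},"wx":{"type":"number"},"wy":{"type":"number"},"wz":{"type":"number"},"hand":{"type":"number"}}}}},"required":["rows"]}

```bash
mkdir -p pics
python3 - <<'E'
from workcell import bot
import cv2,numpy as np
for c in("side","top"):
    im=bot.camera(c); cv2.imwrite(f"pics/{c}0.png",im[:,:,::-1])
    print(c,bot.get_calibration(c))
    for n in("weight","tray1","board","mat","jar1","mallet","hoop","brush","wedges"):
        print(n,[(np.round(d["extent"]).tolist(),round(d["score"],2)) for d in bot.look_for(c,n)])
print(bot.get_obs())
E
```

```text
side {'vfov': 49.3616469208763, 'cx': 314.7117317737358, 'cy': 243.99219708707616, 'k1': -0.12263131517398423, 'origin': array([ 0.40799266, -0.73574954,  0.6830496 ]), 'rotation': array([ 0.42249101, -0.04437962, -0.10308203,  0.89939196])}
weight [([353.0, 212.0, 33.0, 83.0], 0.86)]
tray1 [([245.0, 212.0, 58.0, 42.0], 0.96), ([278.0, 376.0, 81.0, 74.0], 0.55)]
board [([351.0, 260.0, 81.0, 45.0], 0.7)]
mat [([248.0, 274.0, 71.0, 50.0], 0.97), ([342.0, 346.0, 60.0, 38.0], 0.17)]
jar1 [([427.0, 318.0, 45.0, 65.0], 0.77)]
mallet [([457.0, 442.0, 191.0, 66.0], 0.88)]
hoop [([345.0, 160.0, 61.0, 46.0], 0.89)]
brush [([294.0, 201.0, 34.0, 52.0], 0.73), ([344.0, 161.0, 58.0, 45.0], 0.66)]
wedges [([341.0, 346.0, 62.0, 42.0], 0.68)]
top {'vfov': 43.593842858203594, 'cx': 327.48003408978536, 'cy': 235.61357447456862, 'k1': -0.13335949117952212, 'origin': array([ 0.34391398, -0.00928309,  1.50811599]), 'rotation': array([ 0.05165526, -0.0557711 , -0.69813758,  0.7119166 ])}
weight [([314.0, 200.0, 17.0, 35.0], 0.91)]
tray1 [([239.0, 281.0, 52.0, 56.0], 0.97), ([416.0, 282.0, 49.0, 54.0], 0.75
[... 433 characters left out ...]
pos': array([-1.18001001e+00,  2.40574410e-01,  4.99693104e-03,  1.33521022e+00,
       -2.12043521e-05,  1.57081379e+00]), 'joint_vel': array([ 5.58996655e-04,  6.44309021e-04, -8.86392698e-04,  5.26869027e-04,
       -1.04863862e-05,  1.01137860e-03]), 'tau': array([-2.14997781e-03, -3.72215152e+01,  2.52696669e+01,  1.13782327e-03,
       -3.03732450e-04, -1.45259698e-07]), 'eef_pos': array([ 0.19044976, -0.46230171,  0.24231809]), 'tool_rot': array([ 9.80973108e-01,  1.94143662e-01, -9.56247810e-06,  6.29207676e-06]), 'ft_force': array([ 0.29042539,  0.09007718, -0.22605961]), 'ft_torque': array([0.03433859, 0.00063538, 0.03695327]), 'grasp_force': 0.0, 'grip_width': 0.08549103399178896}
```

View pics/side0.png

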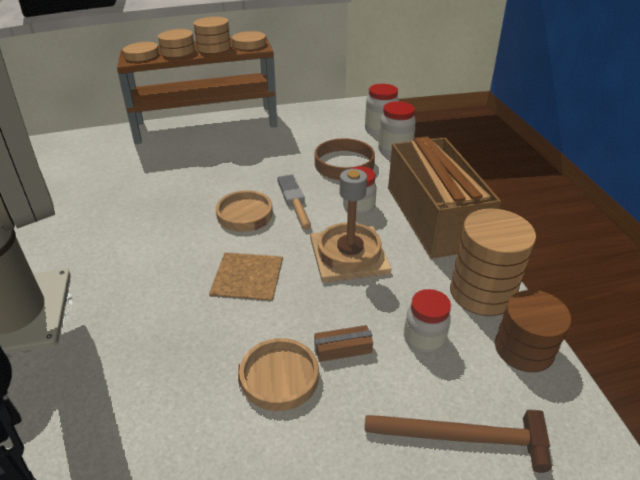

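View pics/top0.png

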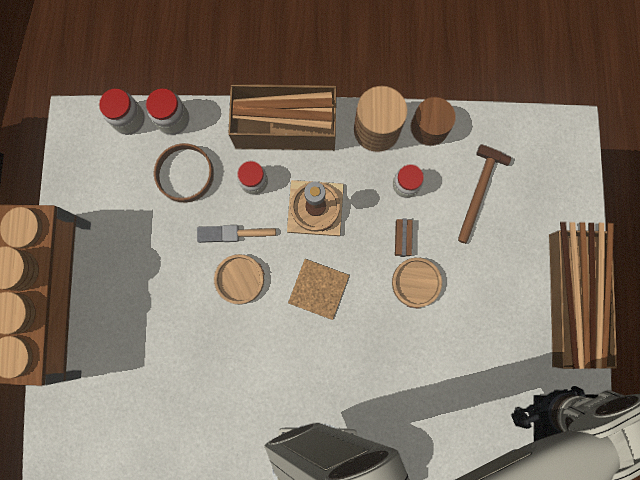

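Two loose trays, at top (240,279) and (417,282). The pile with the weight is at top (317,207), the mat at (319,289) and the near jars at (251,178) and (409,181). I'll fit model silhouettes to the outlines in both views.

```bash
cat > h.py <<'E'
from workcell import bot
import numpy as np, cv2
from scipy.spatial.transform import Rotation as R
from scipy.optimize import minimize
CAL={c:bot.get_calibration(c) for c in("side","top")}
def proj(c,P):
    k=CAL[c]; p=R.from_quat(k["rotation"]).inv().apply(np.atleast_2d(P)-k["origin"])
    s=np.c_[p[:,0]/-p[:,2],-p[:,1]/-p[:,2]]; s=s*(1+k["k1"]*(s**2).sum(1,keepdims=True))
    f=240/np.tan(np.radians(k["vfov"]/2)); return s*f+[k["cx"],k["cy"]]
T=np.linspace(0,2*np.pi,60,endpoint=False)
def cyl(x,y,z0,z1,r): return np.vstack([np.c_[x+r*np.cos(T),y+r*np.sin(T),0*T+z] for z in(z0,z1)])
def box(x,y,a,z0,z1,h):
    q=a+np.pi/4+np.arange(4)*np.pi/2; r=h*2**.5
    return np.vstack([np.c_[x+r*np.cos(q),y+r*np.sin(q),0*q+z] for z in(z0,z1)])
def tray(p): return [cyl(p[0],p[1],p[2],p[2]+.024,.062)]
def mat(p): return [box(p[0],p[1],p[2],0,.005,.06)]
def weight(p):
    x,y,z=p[:3]; return [cyl(x,y,z,z+.012,.026),cyl(x,y,z,z+.125,.008),cyl(x,y,z+.125,z+.165,.024),cyl(x,y,z+.165,z+.169,.008)]
def board(p): return [box(p[0],p[1],p[2],0,.015,.0675),cyl(p[0],p[1],.015,p[3],.062)]
def mask(c,parts):
    m=np.zeros((480,640),np.float32)
    for q in parts:
        h=cv2.convexHull(proj(c,q).astype(np.float32))
        t=np.zeros((480,640),np.uint8); cv2.fillPoly(t,[np.round(h*16).astype(np.int32)],255,cv2.LINE_AA,4)
        m=np.maximum(m,t/255.)
    return m
def get(c,thing,near=None,n=1):
    L=bot.outline_of(c,thing)
    if near is not None: L=sorted(L,key=lambda d:np.hypot(*(np.array(d["extent"][:2])-near)))
    return L[0]["region"] if L else None
def fit(model,p0,masks,ignore=None,step=None):
    def cost(p):
        s=0
        for c,m in masks.items():
            k=mask(c,model(p)); w=1 if ignore is None else 1-ignore[c]
            s+=(np.abs(k-m)*w).sum()/(np.maximum(k,m)*w).sum()
        return s/len(masks)
    p0=np.array(p0,float); st=step or [.02]*len(p0)
    sx=np.vstack([p0]+[p0+np.eye(len(p0))[i]*st[i] for i in range(len(p0))])
    r=minimize(cost,p0,method="Nelder-Mead",options=dict(initial_simplex=sx,xatol=2e-4,fatol=1e-4,maxiter=300))
    return r.x,1-r.fun
def ground(c,uv,z=0):
    r=minimize(lambda q:((proj(c,[q[0],q[1],z])[0]-uv)**2).sum(),[.5,0],method="Nelder-Mead"); return r.x
E
cat > m1.py <<'E'
from h import *
bot.camera("side");bot.camera("top")
np.set_printoptions(precision=4,suppress=True)
W={c:get(c,"weight") for c in CAL}; B={c:get(c,"board",n) for c,n in(("side",(350,255)),("top",(317,207)))}
M={"side":get("side","mat",(247,275)),"top":get("top","mat",(319,289))}
g=ground("top",(317,207),.05); 
w,q=fit(weight,[*ground("top",(315,190),.15),.04],W); print("weight",w,q)
ig={c:np.maximum(W[c],mask(c,weight(w))) for c in W}
print("board",*fit(board,[*g,.05,.05],B,ig,[.02,.02,.1,.01]), {c:B[c].sum() for c in B})
print("mat",*fit(mat,[*ground("top",(319,289)),-.3],M,None,[.02,.02,.2]))
for a,b in(((245,212),(240,279)),((279,375),(417,282))):
    m={"side":get("side","tray1",a),"top":get("top","tray1",b)}
    print("tray",*fit(tray,[*ground("top",b),0],m))
for n,uv in(("jar",(251,178)),("jar",(409,181)),):
    print(n,ground("top",uv,.085))
print("wedge",ground("top",(404,237),.03),"brush",ground("top",(236,232),.02),"hoop",ground("top",(183,173),.03),"mallet",ground("top",(478,200),.02))
print(bot.get_obs()["clock"])
E
python3 m1.py
```

```text
weight [0.6457 0.0163 0.0215] 0.8698164435402065
board [ 0.6449  0.0179 -0.0534  0.0164] 0.34238724970428835 {'side': np.int64(1136), 'top': np.int64(708)}
mat [ 0.4401  0.0046 -0.3319] 0.9286282434920404
tray [ 0.4605  0.2488 -0.0349] 0.4844362512039361
tray [ 0.4586 -0.2403 -0.0035] 0.9322099152186315
jar [0.7006 0.1739]
jar [ 0.7011 -0.2122]
wedge [ 0.5709 -0.207 ] brush [0.5766 0.2145] hoop [0.7247 0.356 ] mallet [ 0.672  -0.3993]
1.6
```

```bash
cat > m2.py <<'E'
from h import *
np.set_printoptions(precision=4,suppress=True)
im={c:bot.camera(c) for c in CAL}
L={c:bot.outline_of(c,"tray1") for c in CAL}
for c in L: print(c,[(np.round(d["extent"]).tolist(),round(d["score"],2),d["region"].sum()) for d in L[c]])
W={c:get(c,"weight") for c in CAL}; B={c:get(c,"board",n) for c,n in(("side",(350,255)),("top",(317,207)))}
w,q=fit(weight,[.6457,.0163,.03],W,None,[.006,.006,.015]);print(w,q)
for c in CAL: print(c,fit(lambda p:weight([p[0],p[1],w[2]]),w[:2],{c:W[c]},None,[.005]*2))
for H in(.035,.045,.055):
    ig={c:np.maximum(np.maximum(W[c],mask(c,weight(w))),mask(c,[cyl(.645,.018,.015,H,.0625)])) for c in W}
    print(H,*fit(lambda p:[box(p[0],p[1],p[2],0,.015,.0675)],[.645,.018,-.05],B,ig,[.01,.01,.1]))
big=[]
for c,(u,v) in(("side",(350,230)),("top",(317,205))):
    a=cv2.resize(im[c][v-70:v+70,u-70:u+70,::-1],None,fx=4,fy=4,interpolation=cv2.INTER_CUBIC)
    for P,col in((weight(w),(255,0,0)),([cyl(.645,.018,w[2]+.014,w[2]+.014,.062)],(0,255,0)),([cyl(.645,.018,w[2]+.014,w[2]+.014,.054)],(0,255,0)),([cyl(.645,.018,.050,.050,.062)],(0,0,255))):
        for q in P:
            h=(cv2.convexHull(proj(c,q).astype(np.float32))-[u-70,v-70])*4; cv2.polylines(a,[np.int32(h)],1,col,1)
    big.append(a)
cv2.imwrite("pics/ov.png",cv2.resize(np.hstack(big),(800,400)))
E
python3 m2.py
```

```text
side [([245.0, 213.0, 60.0, 42.0], 0.93, np.int64(1931)), ([279.0, 375.0, 82.0, 74.0], 0.84, np.int64(4724))]
top [([240.0, 279.0, 50.0, 56.0], 0.91, np.int64(1971)), ([416.0, 284.0, 48.0, 52.0], 0.79, np.int64(1936))]
[0.6461 0.0169 0.0217] 0.8498387121872593
side (array([0.6461, 0.0169]), np.float64(0.8854061951137969))
top (array([0.6456, 0.0157]), np.float64(0.8168666897644593))
0.035 [ 0.6454  0.0176 -0.0485] 0.8493161946237054
0.045 [ 0.6456  0.0176 -0.0526] 0.8503491906655124
0.055 [ 0.6448  0.0187 -0.0562] 0.8496376368394096
```

View pics/ov.png

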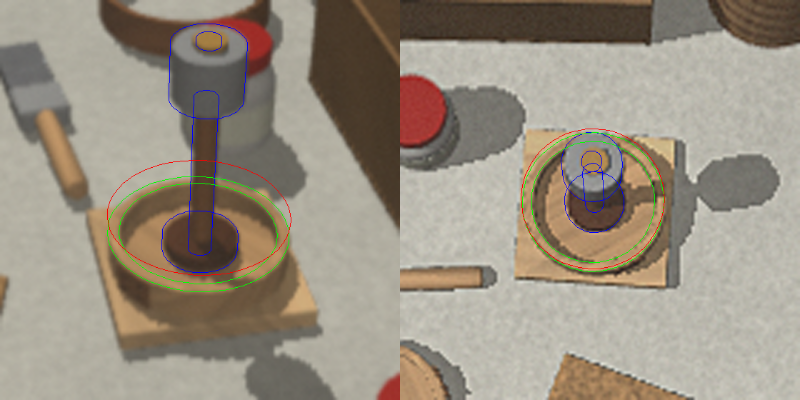

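The overlay fits well. The weight is at about (0.646, 0.017, 0.0215), which puts the pile rim at about 0.0355 and the board at (0.645, 0.018). Next I move above the weight with the fingers closing along world x.

>>> {"method": "drive_tool", "body": {
  "rows": [
    {"dx": 4,"dy": -1.8,"wz": -4.5},
    {"dx": 8,"dy": -3.6,"wz": -9},
    {"dx": 12.08,"dy": -5.38,"wz": -13.52,"hand": 85},
    {"dx": 12.08,"dy": -5.38,"wz": -13.52,"hand": 85},
    {"dx": 12.08,"dy": -5.38,"wz": -13.52},
    {"dx": 12.08,"dy": -5.38,"wz": -13.52},
    {"dx": 12.08,"dy": -5.38,"wz": -13.52},
    {"dx": 12.08,"dy": -5.38,"wz": -13.52},
    {"dx": 12.08,"dy": -5.38,"wz": -13.52},
    {"dx": 12.08,"dy": -5.38,"wz": -13.52},
    {"dx": 12.08,"dy": -5.38,"wz": -13.52},
    {"dx": 12.08,"dy": -5.38,"wz": -13.52},
    {"dx": 12.08,"dy": -5.38,"wz": -13.52},
    {"dx": 12.08,"dy": -5.38,"wz": -13.52},
    {"dx": 12.08,"dy": -5.38,"wz": -13.52},
    {"dx": 12.08,"dy": -5.38,"wz": -13.52},
    {"dx": 12.08,"dy": -5.38,"wz": -13.52},
    {"dx": 12.08,"dy": -5.38,"wz": -13.52}
  ]
}}

```text
invalid input at $.rows[0]: expected keys dx, dy, dz, wx, wy, wz, hand
```

Run:
```python
from h import *
print(bot.tip_extent, bot.get_obs()["joint_pos"], R.from_quat(bot.get_obs()["tool_rot"]).as_matrix().round(3))
```

```text
0.011 [-1.18000119e+00  2.40613287e-01  4.97872286e-03  1.33519544e+00
  2.81894036e-06  1.57080948e+00] [[ 0.925  0.381 -0.   ]
 [ 0.381 -0.925  0.   ]
 [ 0.    -0.    -1.   ]]
```

>>> {"method": "drive_tool", "body": {
  "rows": [
    {"dx": 12.08,"dy": -5.38,"dz": 0,"wx": 0,"wy": 0,"wz": -13.52,"hand": 85},
    {"dx": 12.08,"dy": -5.38,"dz": 0,"wx": 0,"wy": 0,"wz": -13.52,"hand": 85},
    {"dx": 12.08,"dy": -5.38,"dz": 0,"wx": 0,"wy": 0,"wz": -13.52,"hand": 85},
    {"dx": 12.08,"dy": -5.38,"dz": 0,"wx": 0,"wy": 0,"wz": -13.52,"hand": 85},
    {"dx": 12.08,"dy": -5.38,"dz": 0,"wx": 0,"wy": 0,"wz": -13.52,"hand": 85},
    {"dx": 12.08,"dy": -5.38,"dz": 0,"wx": 0,"wy": 0,"wz": -13.52,"hand": 85},
    {"dx": 12.08,"dy": -5.38,"dz": 0,"wx": 0,"wy": 0,"wz": -13.52,"hand": 85},
    {"dx": 12.08,"dy": -5.38,"dz": 0,"wx": 0,"wy": 0,"wz": -13.52,"hand": 85},
    {"dx": 12.08,"dy": -5.38,"dz": 0,"wx": 0,"wy": 0,"wz": -13.52,"hand": 85},
    {"dx": 12.08,"dy": -5.38,"dz": 0,"wx": 0,"wy": 0,"wz": -13.52,"hand": 85},
    {"dx": 12.08,"dy": -5.38,"dz": 0,"wx": 0,"wy": 0,"wz": -13.52,"hand": 85},
    {"dx": 12.08,"dy": -5.38,"dz": 0,"wx": 0,"wy": 0,"wz": -13.52,"hand": 85},
    {"dx": 12.08,"dy": -5.38,"dz": 0,"wx": 0,"wy": 0,"wz": -13.52,"hand": 85},
    {"dx": 12.08,"dy": -5.38,"dz": 0,"wx": 0,"wy": 0,"wz": -13.52,"hand": 85},
    {"dx": 12.08,"dy": -5.38,"dz": 0,"wx": 0,"wy": 0,"wz": -13.52,"hand": 85},
    {"dx": 12.08,"dy": -5.38,"dz": 0,"wx": 0,"wy": 0,"wz": -13.52,"hand": 85}
  ]
}}

```text
clock: 3.6
eef_pos: [0.6458, 0.0159, 0.242]
tool_rot: [0.707, 0.707, -0.001, -0.0]
ft_force: [-0.3, -1.2, 0.5]
grip_width: 0.0848
grasp_force: 0.0
```

Run:
```python
from h import *
np.set_printoptions(precision=4,suppress=True)
o=bot.get_obs(); print(o["clock"],o["eef_pos"],o["joint_pos"],R.from_quat(o["tool_rot"]).as_matrix().round(3))
im={c:bot.camera(c) for c in CAL}
m={"side":get("side","tray1",(245,212)),"top":get("top","tray1",(240,279))}
print("trayL",*fit(tray,[.46,.249,0],m,None,[.01,.01,.005]))
for c in m: print(c,*fit(tray,[.46,.249,0],{c:m[c]},None,[.01,.01,.005]))
cv2.imwrite("pics/a.png",im["side"][130:380,190:510,::-1].repeat(2,0).repeat(2,1))
```

```text
3.6 [0.6458 0.0159 0.242 ] [ 0.0248  0.5455  0.4571  1.4838 -0.0006  1.596 ] [[ 0.     1.    -0.001]
 [ 1.    -0.    -0.001]
 [-0.001 -0.001 -1.   ]]
trayL [ 0.4591  0.2045 -0.0035] 0.9214575777308468
side [ 0.4605  0.2429 -0.0304] 0.9709191082776782
top [0.4584 0.202  0.0071] 0.9110861703454296
```

View pics/a.png

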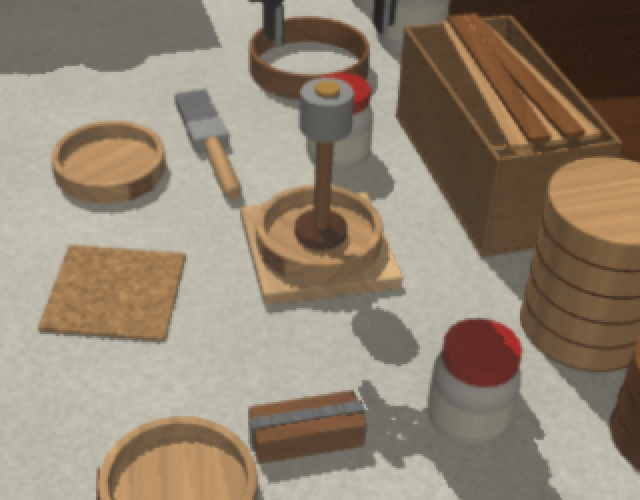

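The fingers straddle the steel head (crop px 272–385, head at 327), and the left tray refits at (0.459, 0.2045). I descend and grip.

>>> {"method": "drive_tool", "body": {
  "rows": [
    {"dx": 0,"dy": 0,"dz": 0.8,"wx": 0,"wy": 0,"wz": 0,"hand": 85},
    {"dx": 0,"dy": 0,"dz": 1.4,"wx": 0,"wy": 0,"wz": 0,"hand": 85},
    {"dx": 0,"dy": 0,"dz": 1.64,"wx": 0,"wy": 0,"wz": 0,"hand": 85},
    {"dx": 0,"dy": 0,"dz": 1.64,"wx": 0,"wy": 0,"wz": 0,"hand": 70},
    {"dx": 0,"dy": 0,"dz": 1.64,"wx": 0,"wy": 0,"wz": 0,"hand": 60},
    {"dx": 0,"dy": 0,"dz": 1.64,"wx": 0,"wy": 0,"wz": 0,"hand": 54},
    {"dx": 0,"dy": 0,"dz": 1.64,"wx": 0,"wy": 0,"wz": 0,"hand": 50},
    {"dx": 0,"dy": 0,"dz": 1.64,"wx": 0,"wy": 0,"wz": 0,"hand": 46},
    {"dx": 0,"dy": 0,"dz": 1.64,"wx": 0,"wy": 0,"wz": 0,"hand": 40},
    {"dx": 0,"dy": 0,"dz": 1.64,"wx": 0,"wy": 0,"wz": 0,"hand": 40},
    {"dx": 0,"dy": 0,"dz": 1.64,"wx": 0,"wy": 0,"wz": 0,"hand": 40}
  ]
}}

```text
clock: 4.9
eef_pos: [0.6471, 0.0165, 0.1624]
tool_rot: [0.707, 0.707, 0.001, 0.001]
ft_force: [-1.6, -0.3, 6.3]
grip_width: 0.0472
grasp_force: 60.5
```

>>> {"method": "drive_tool", "body": {
  "rows": [
    {"dx": 0,"dy": 0,"dz": -0.3,"wx": 0,"wy": 0,"wz": 0,"hand": 40},
    {"dx": 0,"dy": 0,"dz": -0.7,"wx": 0,"wy": 0,"wz": 0,"hand": 40},
    {"dx": 0,"dy": 0,"dz": -1.0,"wx": 0,"wy": 0,"wz": 0,"hand": 40},
    {"dx": 0,"dy": -0.2,"dz": -1.0,"wx": 0,"wy": 0,"wz": 0,"hand": 40},
    {"dx": -0.05,"dy": -0.6,"dz": -1.0,"wx": 0,"wy": 0,"wz": 0,"hand": 40},
    {"dx": -0.1,"dy": -1.1,"dz": -1.0,"wx": 0,"wy": 0,"wz": 0,"hand": 40},
    {"dx": -0.1,"dy": -1.6,"dz": -1.0,"wx": 0,"wy": 0,"wz": 0,"hand": 40},
    {"dx": -0.15,"dy": -2.1,"dz": -1.0,"wx": 0,"wy": 0,"wz": 0,"hand": 40},
    {"dx": -0.15,"dy": -2.6,"dz": -1.0,"wx": 0,"wy": 0,"wz": 0,"hand": 40},
    {"dx": -0.2,"dy": -3.1,"dz": -1.0,"wx": 0,"wy": 0,"wz": 0,"hand": 40},
    {"dx": -0.24,"dy": -3.6,"dz": -0.9,"wx": 0,"wy": 0,"wz": 0,"hand": 40},
    {"dx": -0.24,"dy": -3.95,"dz": -0.7,"wx": 0,"wy": 0,"wz": 0,"hand": 40},
    {"dx": -0.24,"dy": -4.12,"dz": -0.4,"wx": 0,"wy": 0,"wz": 0,"hand": 40},
    {"dx": -0.24,"dy": -4.12,"dz": -0.1,"wx": 0,"wy": 0,"wz": 0,"hand": 40},
    {"dx": -0.24,"dy": -4.12,"dz": 0.1,"wx": 0,"wy": 0,"wz": 0,"hand": 40},
    {"dx": -0.24,"dy": -4.12,"dz": 0.2,"wx": 0,"wy": 0,"wz": 0,"hand": 40},
    {"dx": -0.24,"dy": -4.12,"dz": 0.26,"wx": 0,"wy": 0,"wz": 0,"hand": 40},
    {"dx": -0.24,"dy": -4.12,"dz": 0.26,"wx": 0,"wy": 0,"wz": 0,"hand": 40},
    {"dx": -0.24,"dy": -4.12,"dz": 0.26,"wx": 0,"wy": 0,"wz": 0,"hand": 40}
  ]
}}

```text
clock: 6.8
eef_pos: [0.441, 0.0045, 0.1477]
tool_rot: [0.707, 0.707, 0.0, 0.0]
ft_force: [0.6, -0.4, -6.6]
grip_width: 0.0467
grasp_force: 63.8
```

Run:
```python
from h import *
np.set_printoptions(precision=4,suppress=True)
o=bot.get_obs(); print(o["eef_pos"],o["ft_force"])
im={c:bot.camera(c) for c in CAL}
W={"side":get("side","weight")}
print(fit(lambda p:weight([p[0],.0046,p[1]]),[.44,.006],W,None,[.01,.01]))
cv2.imwrite("pics/b.png",im["side"][140:340,170:330,::-1].repeat(3,0).repeat(3,1))
```

```text
[0.441  0.0045 0.1477] [ 0.5957 -0.4253 -6.5633]
(array([0.4392, 0.0075]), np.float64(0.8677876887599175))
```

View pics/b.png

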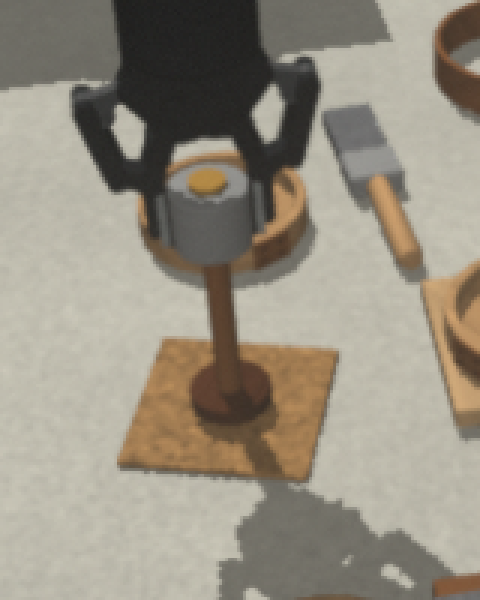

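The weight hangs upright over the centre of the mat, at crop (232,390). I lower it gently until the load comes off.

>>> {"method": "drive_tool", "body": {
  "rows": [
    {"dx": 0,"dy": 0,"dz": 0.02,"wx": 0,"wy": 0,"wz": 0,"hand": 40},
    {"dx": 0,"dy": 0,"dz": 0.04,"wx": 0,"wy": 0,"wz": 0,"hand": 40},
    {"dx": 0,"dy": 0,"dz": 0.04,"wx": 0,"wy": 0,"wz": 0,"hand": 40}
  ]
}}

```text
clock: 7.25
eef_pos: [0.4403, 0.0045, 0.1452]
tool_rot: [0.707, 0.707, -0.0, -0.0]
ft_force: [0.2, -0.3, -7.0]
grip_width: 0.0466
grasp_force: 63.8
```

>>> {"method": "drive_tool", "body": {
  "rows": [
    {"dx": 0,"dy": 0,"dz": 0.02,"wx": 0,"wy": 0,"wz": 0,"hand": 40},
    {"dx": 0,"dy": 0,"dz": 0.03,"wx": 0,"wy": 0,"wz": 0,"hand": 40},
    {"dx": 0,"dy": 0,"dz": 0.03,"wx": 0,"wy": 0,"wz": 0,"hand": 40}
  ]
}}

```text
clock: 7.55
eef_pos: [0.4405, 0.0045, 0.1439]
tool_rot: [0.707, 0.707, 0.0, 0.0]
ft_force: [-0.4, 0.0, -6.3]
grip_width: 0.0469
grasp_force: 63.8
```

>>> {"method": "drive_tool", "body": {
  "rows": [
    {"dx": 0,"dy": 0,"dz": 0.02,"wx": 0,"wy": 0,"wz": 0,"hand": 40},
    {"dx": 0,"dy": 0,"dz": 0.04,"wx": 0,"wy": 0,"wz": 0,"hand": 40},
    {"dx": 0,"dy": 0,"dz": 0.04,"wx": 0,"wy": 0,"wz": 0,"hand": 40}
  ]
}}

```text
clock: 7.85
eef_pos: [0.4405, 0.0045, 0.1438]
tool_rot: [0.707, 0.707, 0.0, 0.0]
ft_force: [-4.8, -0.5, 9.2]
grip_width: 0.0467
grasp_force: 65.6
```

>>> {"method": "drive_tool", "body": {
  "rows": [
    {"dx": 0,"dy": 0,"dz": -0.02,"wx": 0,"wy": 0,"wz": 0,"hand": 40},
    {"dx": 0,"dy": 0,"dz": -0.03,"wx": 0,"wy": 0,"wz": 0,"hand": 40},
    {"dx": 0,"dy": 0,"dz": -0.03,"wx": 0,"wy": 0,"wz": 0,"hand": 50},
    {"dx": 0,"dy": 0,"dz": -0.03,"wx": 0,"wy": 0,"wz": 0,"hand": 55},
    {"dx": 0,"dy": 0,"dz": -0.03,"wx": 0,"wy": 0,"wz": 0,"hand": 70},
    {"dx": 0,"dy": 0,"dz": -0.03,"wx": 0,"wy": 0,"wz": 0,"hand": 85},
    {"dx": 0,"dy": 0,"dz": -0.03,"wx": 0,"wy": 0,"wz": 0,"hand": 85},
    {"dx": 0,"dy": 0,"dz": -0.03,"wx": 0,"wy": 0,"wz": 0,"hand": 85},
    {"dx": 0,"dy": 0,"dz": -0.5,"wx": 0,"wy": 0,"wz": 0,"hand": 85},
    {"dx": 0,"dy": 0,"dz": -1.2,"wx": 0,"wy": 0,"wz": 0,"hand": 85},
    {"dx": 0,"dy": 0,"dz": -2.0,"wx": 0,"wy": 0,"wz": 0,"hand": 85},
    {"dx": 0,"dy": 0,"dz": -2.0,"wx": 0,"wy": 0,"wz": 0,"hand": 85}
  ]
}}

```text
clock: 9.05
eef_pos: [0.4437, 0.0046, 0.2471]
tool_rot: [0.707, 0.707, 0.004, 0.004]
ft_force: [0.8, -0.3, -0.1]
grip_width: 0.0852
grasp_force: 0.0
```

Run:
```python
from h import *
np.set_printoptions(precision=4,suppress=True)
o=bot.get_obs(); print(o["eef_pos"],o["clock"])
im={c:bot.camera(c) for c in CAL}
for c in CAL: print(c,[(np.round(d["extent"]).tolist(),round(d["score"],2)) for d in bot.look_for(c,"tray1")])
W={c:get(c,"weight") for c in ("side",)}
print(fit(lambda p:weight([p[0],.0045,p[1]]),[.44,.006],W,None,[.01,.01]))
cv2.imwrite("pics/c.png",im["side"][130:430,170:430,::-1].repeat(2,0).repeat(2,1))
```

```text
[0.4437 0.0046 0.2471] 9.05
side [([279.0, 375.0, 79.0, 72.0], 0.8), ([457.0, 441.0, 190.0, 62.0], 0.72), ([243.0, 211.0, 59.0, 44.0], 0.61)]
top [([240.0, 282.0, 50.0, 59.0], 0.89), ([417.0, 282.0, 51.0, 53.0], 0.88), ([484.0, 194.0, 51.0, 98.0], 0.46)]
(array([0.4394, 0.0041]), np.float64(0.8741812529278992))
```

View pics/c.png

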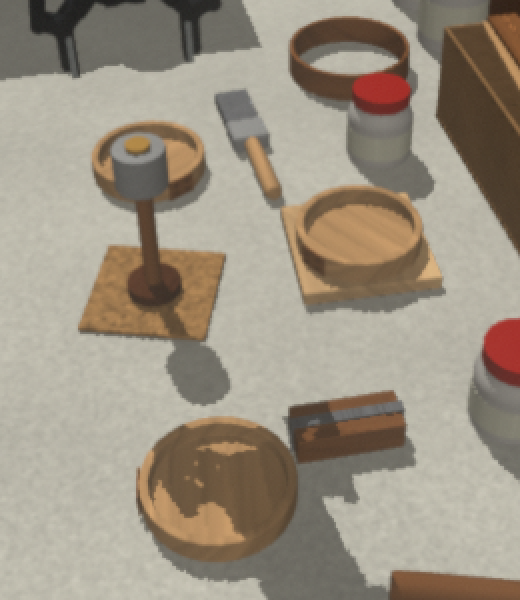

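The weight stands alone on the mat, at crop (155,285). Now the right tray, gripped by its near rim.

>>> {"method": "drive_tool", "body": {
  "rows": [
    {"dx": -1.0,"dy": -0.2,"dz": 0,"wx": 0,"wy": 0,"wz": 0,"hand": 60},
    {"dx": -2.0,"dy": -0.4,"dz": 0,"wx": 0,"wy": 0,"wz": 0,"hand": 40},
    {"dx": -3.0,"dy": -0.6,"dz": 0.5,"wx": 0,"wy": 0,"wz": 0,"hand": 40},
    {"dx": -3.9,"dy": -0.8,"dz": 1.2,"wx": 0,"wy": 0,"wz": 0,"hand": 40},
    {"dx": -4.6,"dy": -0.86,"dz": 2.0,"wx": 0,"wy": 0,"wz": 0,"hand": 40},
    {"dx": -4.9,"dy": -0.86,"dz": 2.8,"wx": 0,"wy": 0,"wz": 0,"hand": 40},
    {"dx": -4.9,"dy": -0.86,"dz": 3.5,"wx": 0,"wy": 0,"wz": 0,"hand": 40},
    {"dx": -4.9,"dy": -0.86,"dz": 3.8,"wx": 0,"wy": 0,"wz": 0,"hand": 40},
    {"dx": -4.9,"dy": -0.86,"dz": 3.8,"wx": 0,"wy": 0,"wz": 0,"hand": 40},
    {"dx": -4.9,"dy": -0.86,"dz": 3.8,"wx": 0,"wy": 0,"wz": 0,"hand": 40}
  ]
}}

```text
clock: 10.3
eef_pos: [0.3969, -0.2401, 0.0513]
tool_rot: [0.707, 0.707, -0.0, -0.001]
ft_force: [-0.2, 0.6, 1.1]
grip_width: 0.0403
grasp_force: 0.0
```

Run:
```python
from h import *
np.set_printoptions(precision=4,suppress=True)
o=bot.get_obs(); print(o["eef_pos"],o["clock"])
im={c:bot.camera(c) for c in CAL}
a=cv2.resize(im["side"][290:440,190:340,::-1],(400,400)); b=cv2.resize(im["top"][220:340,350:470,::-1],(400,400))
cv2.imwrite("pics/d.png",np.hstack([a,b]))
for c in CAL: print(c,[np.round(d["extent"]).tolist() for d in bot.look_for(c,"tray1")])
```

```text
[ 0.3969 -0.2401  0.0513] 10.3
side [[280.0, 376.0, 81.0, 72.0], [263.0, 211.0, 22.0, 36.0]]
top [[238.0, 281.0, 51.0, 54.0]]
```

View pics/d.png

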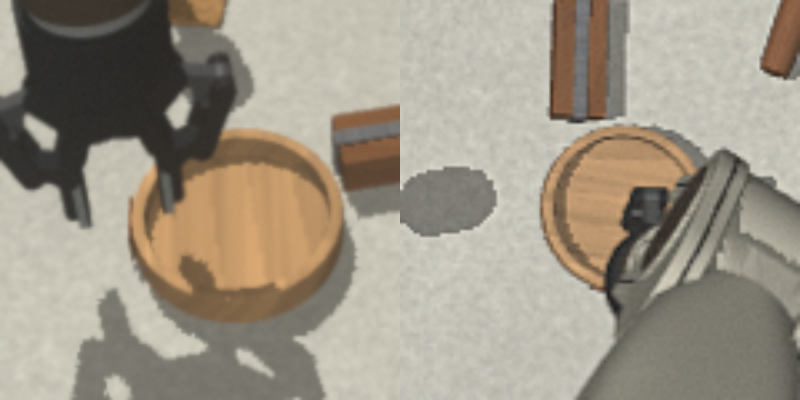

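The fingers straddle the rim, side crop (80,215) and (168,205). I lower, close and lift.

>>> {"method": "drive_tool", "body": {
  "rows": [
    {"dx": 0,"dy": 0.07,"dz": 0.3,"wx": 0,"wy": 0,"wz": 0,"hand": 40},
    {"dx": 0,"dy": 0.07,"dz": 0.53,"wx": 0,"wy": 0,"wz": 0,"hand": 40},
    {"dx": 0,"dy": 0.07,"dz": 0.53,"wx": 0,"wy": 0,"wz": 0,"hand": 30},
    {"dx": 0,"dy": 0.07,"dz": 0.53,"wx": 0,"wy": 0,"wz": 0,"hand": 18},
    {"dx": 0,"dy": 0.07,"dz": 0.53,"wx": 0,"wy": 0,"wz": 0,"hand": 10},
    {"dx": 0,"dy": 0.07,"dz": 0.53,"wx": 0,"wy": 0,"wz": 0,"hand": 2},
    {"dx": 0,"dy": 0.07,"dz": 0.53,"wx": 0,"wy": 0,"wz": 0,"hand": 2},
    {"dx": 0,"dy": 0.07,"dz": 0.53,"wx": 0,"wy": 0,"wz": 0,"hand": 2},
    {"dx": 0,"dy": 0.07,"dz": 0.53,"wx": 0,"wy": 0,"wz": 0,"hand": 2}
  ]
}}

```text
clock: 11.4
eef_pos: [0.4013, -0.2409, 0.0259]
tool_rot: [0.707, 0.707, 0.0, 0.001]
ft_force: [-1.3, -1.1, 5.7]
grip_width: 0.0064
grasp_force: 58.7
```

>>> {"method": "drive_tool", "body": {
  "rows": [
    {"dx": 0,"dy": 0,"dz": -0.2,"wx": 0,"wy": 0,"wz": 0,"hand": 2},
    {"dx": 0,"dy": 0,"dz": -0.6,"wx": 0,"wy": 0,"wz": 0,"hand": 2},
    {"dx": 0,"dy": 0,"dz": -1.2,"wx": 0,"wy": 0,"wz": 0,"hand": 2},
    {"dx": 0,"dy": 0,"dz": -1.8,"wx": 0,"wy": 0,"wz": 0,"hand": 2},
    {"dx": 0.1,"dy": 0.1,"dz": -2.4,"wx": 0,"wy": 0,"wz": 0,"hand": 2},
    {"dx": 0.3,"dy": 0.5,"dz": -2.6,"wx": 0,"wy": 0,"wz": 0,"hand": 2},
    {"dx": 0.6,"dy": 1.1,"dz": -2.6,"wx": 0,"wy": 0,"wz": 0,"hand": 2},
    {"dx": 1.0,"dy": 1.7,"dz": -2.6,"wx": 0,"wy": 0,"wz": 0,"hand": 2},
    {"dx": 1.5,"dy": 2.3,"dz": -2.6,"wx": 0,"wy": 0,"wz": 0,"hand": 2},
    {"dx": 2.1,"dy": 2.8,"dz": -2.6,"wx": 0,"wy": 0,"wz": 0,"hand": 2},
    {"dx": 2.7,"dy": 3.2,"dz": -2.6,"wx": 0,"wy": 0,"wz": 0,"hand": 2},
    {"dx": 3.3,"dy": 3.5,"dz": -2.6,"wx": 0,"wy": 0,"wz": 0,"hand": 2},
    {"dx": 3.9,"dy": 3.71,"dz": -2.6,"wx": 0,"wy": 0,"wz": 0,"hand": 2},
    {"dx": 4.5,"dy": 3.71,"dz": -2.6,"wx": 0,"wy": 0,"wz": 0,"hand": 2},
    {"dx": 4.9,"dy": 3.71,"dz": -2.6,"wx": 0,"wy": 0,"wz": 0,"hand": 2},
    {"dx": 5.16,"dy": 3.71,"dz": -2.6,"wx": 0,"wy": 0,"wz": 0,"hand": 2},
    {"dx": 5.16,"dy": 3.71,"dz": -2.6,"wx": 0,"wy": 0,"wz": 0,"hand": 2}
  ]
}}

```text
clock: 13.1
eef_pos: [0.5859, 0.0191, 0.1551]
tool_rot: [0.706, 0.708, -0.0, -0.001]
ft_force: [0.7, -0.5, -1.9]
grip_width: 0.006
grasp_force: 58.4
```

Run:
```python
from h import *
np.set_printoptions(precision=4,suppress=True)
o=bot.get_obs(); print(o["eef_pos"],o["clock"],o["joint_pos"])
im={c:bot.camera(c) for c in CAL}
cv2.imwrite("pics/e.png",im["side"][0:340,170:570,::-1].repeat(1,0))
m={"side":get("side","tray1",(350,200))}
for c in CAL: print(c,[np.round(d["extent"]).tolist() for d in bot.look_for(c,"tray1")])
```

```text
[0.5859 0.0191 0.1551] 13.1 [0.0323 0.4596 0.0902 1.2026 0.0003 1.6007]
side [[348.0, 198.0, 64.0, 50.0], [244.0, 213.0, 60.0, 41.0]]
top [[239.0, 281.0, 50.0, 57.0]]
```

View pics/e.png

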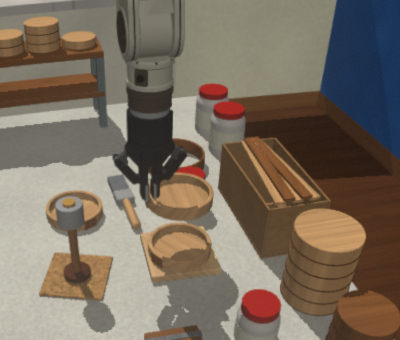

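The tray is held level above the pile and the arm is well above the weight. I lower it.

>>> {"method": "drive_tool", "body": {
  "rows": [
    {"dx": -0.02,"dy": 0.02,"dz": 0.5,"wx": 0,"wy": 0,"wz": 0,"hand": 2},
    {"dx": -0.02,"dy": 0.02,"dz": 1.0,"wx": 0,"wy": 0,"wz": 0,"hand": 2},
    {"dx": -0.02,"dy": 0.02,"dz": 1.4,"wx": 0,"wy": 0,"wz": 0,"hand": 2},
    {"dx": -0.02,"dy": 0.02,"dz": 1.65,"wx": 0,"wy": 0,"wz": 0,"hand": 2},
    {"dx": -0.02,"dy": 0.02,"dz": 1.75,"wx": 0,"wy": 0,"wz": 0,"hand": 2},
    {"dx": -0.02,"dy": 0.02,"dz": 1.75,"wx": 0,"wy": 0,"wz": 0,"hand": 2}
  ]
}}

```text
clock: 13.95
eef_pos: [0.5873, 0.016, 0.0675]
tool_rot: [0.707, 0.707, -0.0, -0.0]
ft_force: [0.2, 0.1, -1.2]
grip_width: 0.0063
grasp_force: 58.5
```

Run:
```python
from h import *
np.set_printoptions(precision=4,suppress=True)
o=bot.get_obs(); print(o["eef_pos"],o["ft_force"],o["clock"])
im={c:bot.camera(c) for c in CAL}
m={"side":get("side","tray1",(350,240))}
for y in (.016,.019): print(*fit(lambda p:tray([p[0],y,p[1]]),[.645,.04],m,None,[.01,.01]))
cv2.imwrite("pics/f.png",cv2.resize(im["side"][180:300,270:430,::-1],(640,480)))
```

```text
[0.5873 0.016  0.0675] [ 0.1526  0.1099 -1.2486] 13.95
[0.6474 0.0387] 0.7552407063671814
[0.6474 0.0358] 0.761250582653928
```

View pics/f.png

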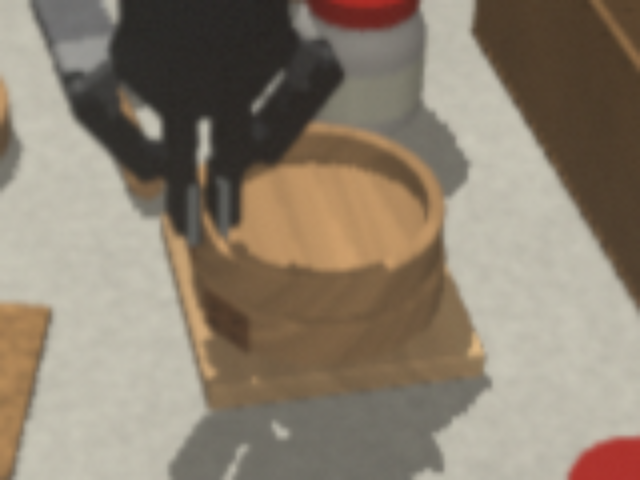

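The tray sits squarely just above the pile. I lower it the last few mm.

>>> {"method": "drive_tool", "body": {
  "rows": [
    {"dx": 0.02,"dy": 0,"dz": 0.04,"wx": 0,"wy": 0,"wz": 0,"hand": 2},
    {"dx": 0.02,"dy": 0,"dz": 0.06,"wx": 0,"wy": 0,"wz": 0,"hand": 2},
    {"dx": 0.02,"dy": 0,"dz": 0.08,"wx": 0,"wy": 0,"wz": 0,"hand": 2},
    {"dx": 0.02,"dy": 0,"dz": 0.08,"wx": 0,"wy": 0,"wz": 0,"hand": 2}
  ]
}}

```text
clock: 14.5
eef_pos: [0.5876, 0.0176, 0.0639]
tool_rot: [0.707, 0.707, 0.0, 0.0]
ft_force: [-0.2, 0.6, -0.7]
grip_width: 0.0061
grasp_force: 58.3
```

>>> {"method": "drive_tool", "body": {
  "rows": [
    {"dx": 0,"dy": 0,"dz": 0.02,"wx": 0,"wy": 0,"wz": 0,"hand": 2},
    {"dx": 0,"dy": 0,"dz": 0.04,"wx": 0,"wy": 0,"wz": 0,"hand": 2},
    {"dx": 0,"dy": 0,"dz": 0.04,"wx": 0,"wy": 0,"wz": 0,"hand": 2}
  ]
}}

```text
clock: 14.8
eef_pos: [0.5877, 0.0176, 0.0635]
tool_rot: [0.707, 0.707, 0.0, 0.0]
ft_force: [-2.9, 0.2, 7.0]
grip_width: 0.0061
grasp_force: 59.5
```

>>> {"method": "drive_tool", "body": {
  "rows": [
    {"dx": 0,"dy": 0,"dz": -0.04,"wx": 0,"wy": 0,"wz": 0,"hand": 10},
    {"dx": 0,"dy": 0,"dz": -0.04,"wx": 0,"wy": 0,"wz": 0,"hand": 20},
    {"dx": 0,"dy": 0,"dz": -0.04,"wx": 0,"wy": 0,"wz": 0,"hand": 40},
    {"dx": 0,"dy": 0,"dz": -0.04,"wx": 0,"wy": 0,"wz": 0,"hand": 40},
    {"dx": 0,"dy": 0,"dz": -0.04,"wx": 0,"wy": 0,"wz": 0,"hand": 40},
    {"dx": 0,"dy": 0,"dz": -0.6,"wx": 0,"wy": 0,"wz": 0,"hand": 40},
    {"dx": 0,"dy": 0,"dz": -1.4,"wx": 0,"wy": 0,"wz": 0,"hand": 40},
    {"dx": 0.3,"dy": -0.3,"dz": -2.2,"wx": 0,"wy": 0,"wz": 0,"hand": 40},
    {"dx": 0.9,"dy": -0.9,"dz": -2.6,"wx": 0,"wy": 0,"wz": 0,"hand": 40},
    {"dx": 1.5,"dy": -1.5,"dz": -2.6,"wx": 0,"wy": 0,"wz": 0,"hand": 40},
    {"dx": 2.1,"dy": -2.1,"dz": -2.6,"wx": 0,"wy": 0,"wz": 0,"hand": 40},
    {"dx": 2.7,"dy": -2.7,"dz": -2.4,"wx": 0,"wy": 0,"wz": 0,"hand": 40},
    {"dx": 3.3,"dy": -3.3,"dz": -2.0,"wx": 0,"wy": 0,"wz": 0,"hand": 40},
    {"dx": 3.74,"dy": -3.73,"dz": -1.5,"wx": 0,"wy": 0,"wz": 0,"hand": 40},
    {"dx": 3.74,"dy": -3.73,"dz": -1.0,"wx": 0,"wy": 0,"wz": 0,"hand": 40},
    {"dx": 3.74,"dy": -3.73,"dz": -1.0,"wx": 0,"wy": 0,"wz": 0,"hand": 40}
  ]
}}

```text
clock: 16.4
eef_pos: [0.3979, 0.204, 0.1092]
tool_rot: [0.706, 0.708, -0.003, -0.001]
ft_force: [0.6, -0.4, -0.3]
grip_width: 0.04
grasp_force: 0.0
```

Run:
```python
from h import *
np.set_printoptions(precision=4,suppress=True)
o=bot.get_obs(); print(o["eef_pos"],o["clock"])
im={c:bot.camera(c) for c in CAL}
for c in CAL: print(c,[np.round(d["extent"]).tolist() for d in bot.look_for(c,"tray1")])
print("model trayL side",[cv2.boundingRect(np.float32(proj("side",tray([.459,.2045,0])[0])))],"pile top",[cv2.boundingRect(np.float32(proj("top",[cyl(.645,.0178,.06,.062,.062)][0])))])
a=cv2.resize(im["side"][130:330,190:390,::-1],(400,400)); b=cv2.resize(im["top"][170:330,210:370,::-1],(400,400))
cv2.imwrite("pics/g.png",np.hstack([a,b]))
m={"side":get("side","tray1",(350,235)),"top":get("top","tray1",(317,205))}
print("pile tray",*fit(tray,[.645,.0178,.037],m,None,[.01,.01,.01]))
```

```text
[0.3979 0.204  0.1092] 16.4
side [[346.0, 228.0, 62.0, 44.0], [243.0, 212.0, 54.0, 38.0], [343.0, 345.0, 55.0, 36.0]]
top [[302.0, 202.0, 52.0, 55.0], [242.0, 279.0, 46.0, 54.0]]
model trayL side [(215, 189, 58, 43)] pile top [(289, 178, 51, 51)]
pile tray [0.6478 0.0508 0.0343] 0.9165723467403428
```

View pics/g.png

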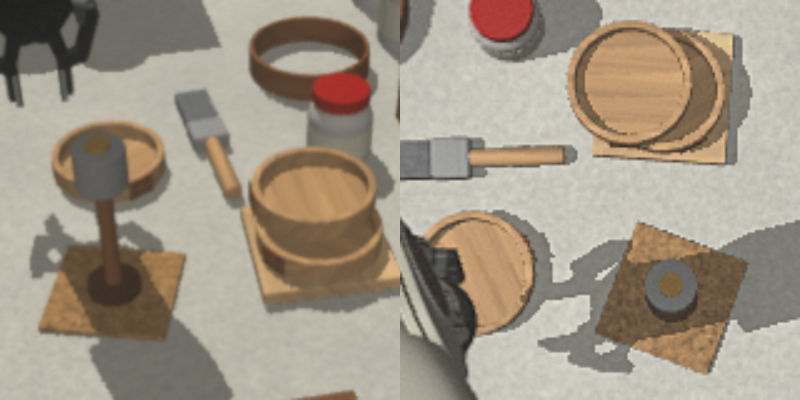

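The placed tray was knocked to about (0.648, 0.051), top crop (628,83), still flat on the pile. I go back and square it first.

>>> {"method": "drive_tool", "body": {
  "rows": [
    {"dx": -0.4,"dy": 0.5,"dz": -0.6,"wx": 0,"wy": 0,"wz": 0,"hand": 40},
    {"dx": -0.9,"dy": 1.1,"dz": -0.8,"wx": 0,"wy": 0,"wz": 0,"hand": 40},
    {"dx": -1.4,"dy": 1.8,"dz": -0.8,"wx": 0,"wy": 0,"wz": 0,"hand": 40},
    {"dx": -2.0,"dy": 2.5,"dz": -0.8,"wx": 0,"wy": 0,"wz": 0,"hand": 40},
    {"dx": -2.6,"dy": 3.2,"dz": -0.6,"wx": 0,"wy": 0,"wz": 0,"hand": 40},
    {"dx": -3.07,"dy": 3.84,"dz": -0.2,"wx": 0,"wy": 0,"wz": 0,"hand": 40},
    {"dx": -3.07,"dy": 3.84,"dz": 0.1,"wx": 0,"wy": 0,"wz": 0,"hand": 40},
    {"dx": -3.07,"dy": 3.84,"dz": 0.1,"wx": 0,"wy": 0,"wz": 0,"hand": 40},
    {"dx": -3.07,"dy": 3.84,"dz": 0.1,"wx": 0,"wy": 0,"wz": 0,"hand": 40}
  ]
}}

```text
clock: 17.6
eef_pos: [0.5928, 0.0507, 0.1072]
tool_rot: [0.707, 0.707, -0.0, -0.0]
ft_force: [-0.5, -0.3, -0.4]
grip_width: 0.04
grasp_force: 0.0
```

>>> {"method": "drive_tool", "body": {
  "rows": [
    {"dx": 0,"dy": -0.06,"dz": 0.4,"wx": 0,"wy": 0,"wz": 0,"hand": 40},
    {"dx": 0,"dy": -0.06,"dz": 0.7,"wx": 0,"wy": 0,"wz": 0,"hand": 40},
    {"dx": 0,"dy": -0.06,"dz": 0.84,"wx": 0,"wy": 0,"wz": 0,"hand": 40},
    {"dx": 0,"dy": -0.06,"dz": 0.84,"wx": 0,"wy": 0,"wz": 0,"hand": 28},
    {"dx": 0,"dy": -0.06,"dz": 0.84,"wx": 0,"wy": 0,"wz": 0,"hand": 18},
    {"dx": 0,"dy": -0.06,"dz": 0.84,"wx": 0,"wy": 0,"wz": 0,"hand": 10},
    {"dx": 0,"dy": -0.06,"dz": 0.84,"wx": 0,"wy": 0,"wz": 0,"hand": 2},
    {"dx": 0,"dy": -0.06,"dz": 0.84,"wx": 0,"wy": 0,"wz": 0,"hand": 2},
    {"dx": 0,"dy": -0.06,"dz": 0.84,"wx": 0,"wy": 0,"wz": 0,"hand": 2}
  ]
}}

```text
clock: 18.5
eef_pos: [0.5911, 0.0511, 0.0663]
tool_rot: [0.707, 0.707, 0.001, 0.001]
ft_force: [-0.1, 0.3, 5.8]
grip_width: 0.0052
grasp_force: 60.4
```

>>> {"method": "drive_tool", "body": {
  "rows": [
    {"dx": 0,"dy": 0,"dz": -0.1,"wx": 0,"wy": 0,"wz": 0,"hand": 2},
    {"dx": 0,"dy": 0,"dz": -0.2,"wx": 0,"wy": 0,"wz": 0,"hand": 2},
    {"dx": -0.2,"dy": -0.04,"dz": -0.2,"wx": 0,"wy": 0,"wz": 0,"hand": 2},
    {"dx": -0.45,"dy": -0.08,"dz": -0.2,"wx": 0,"wy": 0,"wz": 0,"hand": 2},
    {"dx": -0.67,"dy": -0.08,"dz": -0.2,"wx": 0,"wy": 0,"wz": 0,"hand": 2},
    {"dx": -0.67,"dy": -0.08,"dz": -0.1,"wx": 0,"wy": 0,"wz": 0,"hand": 2},
    {"dx": -0.67,"dy": -0.08,"dz": 0.02,"wx": 0,"wy": 0,"wz": 0,"hand": 2},
    {"dx": -0.67,"dy": -0.08,"dz": 0.02,"wx": 0,"wy": 0,"wz": 0,"hand": 2}
  ]
}}

```text
clock: 19.3
eef_pos: [0.5863, 0.0163, 0.0663]
tool_rot: [0.708, 0.707, -0.0, 0.001]
ft_force: [-6.6, -3.7, 15.1]
grip_width: 0.0058
grasp_force: 61.4
```

Run:
```python
from h import *
np.set_printoptions(precision=4,suppress=True)
o=bot.get_obs(); print(o["eef_pos"],o["ft_force"],o["clock"])
im={c:bot.camera(c) for c in CAL}
m={c:get(c,"tray1",n) for c,n in(("side",(350,240)),("top",(317,207)))}
g={c:1-np.uint8(mask(c,tray([.645,.0178,.037]))>0.5) for c in m}
print({c:(m[c].sum(),(m[c]*g[c]).sum()) for c in m})
a=cv2.resize(im["side"][180:300,270:430,::-1],(533,400)); b=cv2.resize(im["top"][165:245,275:355,::-1],(267,267))
cv2.imwrite("pics/i.png",np.hstack([a,cv2.copyMakeBorder(b,0,133,0,0,0)]))
```

```text
[0.5863 0.0163 0.0663] [-6.6181 -3.7259 15.0771] 19.3
{'side': (np.int64(2173), np.uint64(8)), 'top': (np.int64(1918), np.uint64(1918))}
```

View pics/i.png

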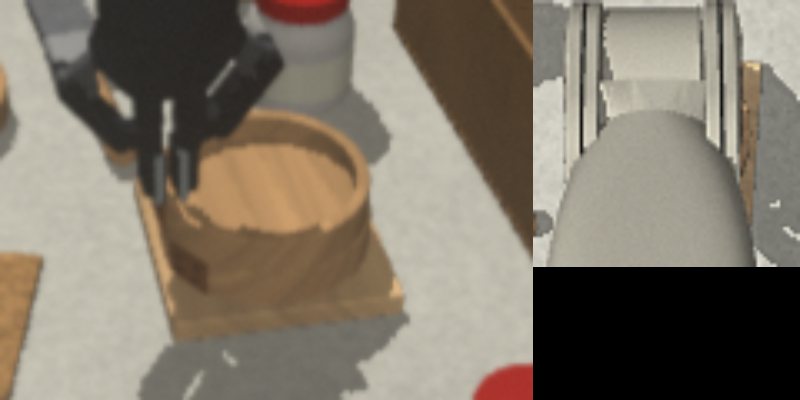

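The tray is square on the pile again. I release it and go back to the left tray.

>>> {"method": "drive_tool", "body": {
  "rows": [
    {"dx": 0,"dy": 0,"dz": -0.05,"wx": 0,"wy": 0,"wz": 0,"hand": 2},
    {"dx": 0,"dy": 0,"dz": -0.05,"wx": 0,"wy": 0,"wz": 0,"hand": 10},
    {"dx": 0,"dy": 0,"dz": -0.05,"wx": 0,"wy": 0,"wz": 0,"hand": 20},
    {"dx": 0,"dy": 0,"dz": -0.05,"wx": 0,"wy": 0,"wz": 0,"hand": 35},
    {"dx": 0,"dy": 0,"dz": -0.05,"wx": 0,"wy": 0,"wz": 0,"hand": 40},
    {"dx": 0,"dy": 0,"dz": -0.05,"wx": 0,"wy": 0,"wz": 0,"hand": 40},
    {"dx": 0,"dy": 0,"dz": -0.6,"wx": 0,"wy": 0,"wz": 0,"hand": 40},
    {"dx": 0,"dy": 0,"dz": -1.4,"wx": 0,"wy": 0,"wz": 0,"hand": 40},
    {"dx": 0.3,"dy": -0.3,"dz": -2.2,"wx": 0,"wy": 0,"wz": 0,"hand": 40},
    {"dx": 0.9,"dy": -0.9,"dz": -2.4,"wx": 0,"wy": 0,"wz": 0,"hand": 40},
    {"dx": 1.5,"dy": -1.5,"dz": -2.4,"wx": 0,"wy": 0,"wz": 0,"hand": 40},
    {"dx": 2.1,"dy": -2.1,"dz": -2.4,"wx": 0,"wy": 0,"wz": 0,"hand": 40},
    {"dx": 2.7,"dy": -2.7,"dz": -2.2,"wx": 0,"wy": 0,"wz": 0,"hand": 40},
    {"dx": 3.3,"dy": -3.3,"dz": -1.8,"wx": 0,"wy": 0,"wz": 0,"hand": 40},
    {"dx": 3.77,"dy": -3.7,"dz": -1.3,"wx": 0,"wy": 0,"wz": 0,"hand": 40},
    {"dx": 3.77,"dy": -3.7,"dz": -0.8,"wx": 0,"wy": 0,"wz": 0,"hand": 40},
    {"dx": 3.77,"dy": -3.7,"dz": -0.8,"wx": 0,"wy": 0,"wz": 0,"hand": 40},
    {"dx": 3.77,"dy": -3.7,"dz": -0.8,"wx": 0,"wy": 0,"wz": 0,"hand": 40}
  ]
}}

```text
clock: 21.3
eef_pos: [0.4011, 0.206, 0.104]
tool_rot: [0.707, 0.707, -0.0, -0.0]
ft_force: [0.4, -0.1, 1.0]
grip_width: 0.0398
grasp_force: 0.0
```

Run:
```python
from h import *
np.set_printoptions(precision=4,suppress=True)
o=bot.get_obs(); print(o["eef_pos"],o["clock"])
im={c:bot.camera(c) for c in CAL}
for c in CAL: print(c,[np.round(d["extent"]).tolist() for d in bot.look_for(c,"tray1")])
a=cv2.resize(im["side"][130:330,190:390,::-1],(400,400)); b=cv2.resize(im["top"][170:330,210:370,::-1],(400,400))
cv2.imwrite("pics/k.png",np.hstack([a,b]))
m={"side":get("side","tray1",(350,235)),"top":get("top","tray1",(317,205))}
print("pile tray",*fit(tray,[.645,.0178,.037],m,None,[.01,.01,.01]))
```

```text
[0.4011 0.206  0.104 ] 21.3
side [[244.0, 211.0, 54.0, 40.0], [349.0, 238.0, 61.0, 52.0], [348.0, 259.0, 80.0, 45.0]]
top [[314.0, 206.0, 51.0, 55.0], [241.0, 278.0, 45.0, 58.0]]
pile tray [0.6425 0.0215 0.0347] 0.915699922261288
```

View pics/k.png

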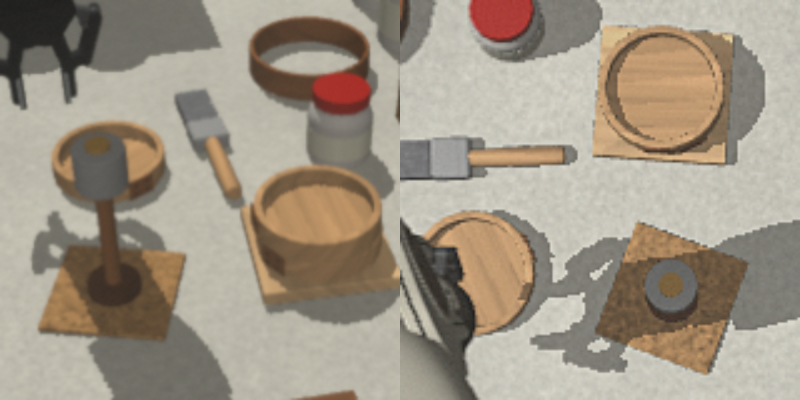

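The first tray is square on the pile again, within about 5 mm. I grip the left tray.

>>> {"method": "drive_tool", "body": {
  "rows": [
    {"dx": -0.03,"dy": 0,"dz": 0.6,"wx": 0,"wy": 0,"wz": 0,"hand": 40},
    {"dx": -0.03,"dy": 0,"dz": 1.2,"wx": 0,"wy": 0,"wz": 0,"hand": 40},
    {"dx": -0.03,"dy": 0,"dz": 1.45,"wx": 0,"wy": 0,"wz": 0,"hand": 40},
    {"dx": -0.03,"dy": 0,"dz": 1.57,"wx": 0,"wy": 0,"wz": 0,"hand": 40},
    {"dx": -0.03,"dy": 0,"dz": 1.57,"wx": 0,"wy": 0,"wz": 0,"hand": 30},
    {"dx": -0.03,"dy": 0,"dz": 1.57,"wx": 0,"wy": 0,"wz": 0,"hand": 18},
    {"dx": -0.03,"dy": 0,"dz": 1.57,"wx": 0,"wy": 0,"wz": 0,"hand": 10},
    {"dx": -0.03,"dy": 0,"dz": 1.57,"wx": 0,"wy": 0,"wz": 0,"hand": 2},
    {"dx": -0.03,"dy": 0,"dz": 1.57,"wx": 0,"wy": 0,"wz": 0,"hand": 2},
    {"dx": -0.03,"dy": 0,"dz": 1.57,"wx": 0,"wy": 0,"wz": 0,"hand": 2}
  ]
}}

```text
clock: 22.6
eef_pos: [0.4022, 0.205, 0.0265]
tool_rot: [0.707, 0.707, 0.001, 0.001]
ft_force: [0.3, -1.3, 6.5]
grip_width: 0.0059
grasp_force: 60.3
```

>>> {"method": "drive_tool", "body": {
  "rows": [
    {"dx": 0,"dy": 0,"dz": -0.2,"wx": 0,"wy": 0,"wz": 0,"hand": 2},
    {"dx": 0,"dy": 0,"dz": -0.6,"wx": 0,"wy": 0,"wz": 0,"hand": 2},
    {"dx": 0,"dy": 0,"dz": -1.2,"wx": 0,"wy": 0,"wz": 0,"hand": 2},
    {"dx": 0,"dy": 0,"dz": -1.8,"wx": 0,"wy": 0,"wz": 0,"hand": 2},
    {"dx": -0.1,"dy": 0.1,"dz": -2.3,"wx": 0,"wy": 0,"wz": 0,"hand": 2},
    {"dx": -0.3,"dy": 0.6,"dz": -2.4,"wx": 0,"wy": 0,"wz": 0,"hand": 2},
    {"dx": -0.6,"dy": 1.2,"dz": -2.4,"wx": 0,"wy": 0,"wz": 0,"hand": 2},
    {"dx": -1.0,"dy": 1.8,"dz": -2.4,"wx": 0,"wy": 0,"wz": 0,"hand": 2},
    {"dx": -1.5,"dy": 2.4,"dz": -2.4,"wx": 0,"wy": 0,"wz": 0,"hand": 2},
    {"dx": -2.0,"dy": 2.9,"dz": -2.4,"wx": 0,"wy": 0,"wz": 0,"hand": 2},
    {"dx": -2.6,"dy": 3.3,"dz": -2.4,"wx": 0,"wy": 0,"wz": 0,"hand": 2},
    {"dx": -3.1,"dy": 3.6,"dz": -2.4,"wx": 0,"wy": 0,"wz": 0,"hand": 2},
    {"dx": -3.5,"dy": 3.7,"dz": -2.3,"wx": 0,"wy": 0,"wz": 0,"hand": 2},
    {"dx": -3.74,"dy": 3.7,"dz": -2.0,"wx": 0,"wy": 0,"wz": 0,"hand": 2},
    {"dx": -3.74,"dy": 3.7,"dz": -1.7,"wx": 0,"wy": 0,"wz": 0,"hand": 2},
    {"dx": -3.74,"dy": 3.7,"dz": -1.5,"wx": 0,"wy": 0,"wz": 0,"hand": 2},
    {"dx": -3.74,"dy": 3.7,"dz": -1.4,"wx": 0,"wy": 0,"wz": 0,"hand": 2},
    {"dx": -3.74,"dy": 3.7,"dz": -1.4,"wx": 0,"wy": 0,"wz": 0,"hand": 2},
    {"dx": -3.74,"dy": 3.7,"dz": -1.4,"wx": 0,"wy": 0,"wz": 0,"hand": 2}
  ]
}}

```text
clock: 24.5
eef_pos: [0.5862, 0.018, 0.0958]
tool_rot: [0.707, 0.707, 0.0, 0.0]
ft_force: [0.4, 0.2, -1.6]
grip_width: 0.0057
grasp_force: 59.3
```

Run:
```python
from h import *
np.set_printoptions(precision=4,suppress=True)
o=bot.get_obs(); print(o["eef_pos"],o["ft_force"],o["clock"])
im={c:bot.camera(c) for c in CAL}
for d in bot.outline_of("side","tray1"):
    m={"side":d["region"]}; print(np.round(d["extent"]),d["score"],*fit(lambda p:tray([p[0],.0178,p[1]]),[.645,.06],m,None,[.01,.01]))
cv2.imwrite("pics/l.png",cv2.resize(im["side"][160:300,270:430,::-1],(640,560)))
```

```text
[0.5862 0.018  0.0958] [ 0.3678  0.229  -1.5852] 24.5
[348. 249.  65.  29.] 0.77 [0.6399 0.0211] 0.2769994710413033
[350. 224.  67.  49.] 0.64 [0.646 0.067] 0.8106162478298672
[248. 274.  74.  44.] 0.43 [0.645 0.06 ] 0.0
```

View pics/l.png

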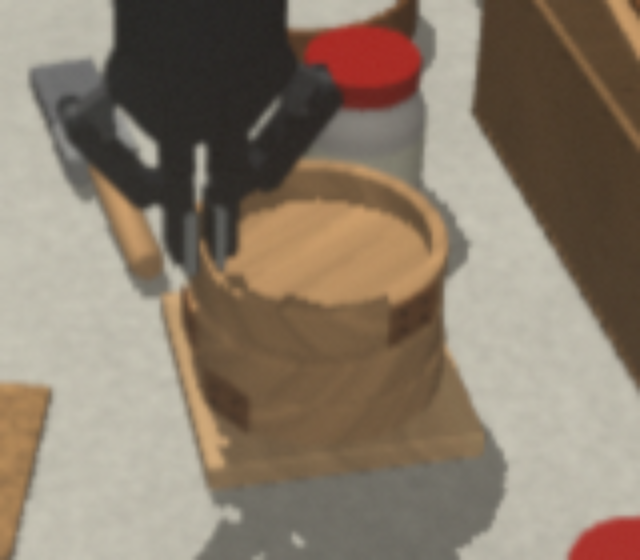

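The tray is aligned just above the stack. I lower it to contact.

>>> {"method": "drive_tool", "body": {
  "rows": [
    {"dx": 0,"dy": 0,"dz": 0.06,"wx": 0,"wy": 0,"wz": 0,"hand": 2},
    {"dx": 0,"dy": 0,"dz": 0.1,"wx": 0,"wy": 0,"wz": 0,"hand": 2},
    {"dx": 0,"dy": 0,"dz": 0.13,"wx": 0,"wy": 0,"wz": 0,"hand": 2},
    {"dx": 0,"dy": 0,"dz": 0.15,"wx": 0,"wy": 0,"wz": 0,"hand": 2},
    {"dx": 0,"dy": 0,"dz": 0.15,"wx": 0,"wy": 0,"wz": 0,"hand": 2}
  ]
}}

```text
clock: 25.15
eef_pos: [0.5858, 0.0175, 0.0882]
tool_rot: [0.707, 0.707, 0.0, -0.0]
ft_force: [-1.4, -0.5, 3.0]
grip_width: 0.0055
grasp_force: 59.7
```

>>> {"method": "drive_tool", "body": {
  "rows": [
    {"dx": 0,"dy": 0,"dz": -0.01,"wx": 0,"wy": 0,"wz": 0,"hand": 10},
    {"dx": 0,"dy": 0,"dz": -0.01,"wx": 0,"wy": 0,"wz": 0,"hand": 20},
    {"dx": 0,"dy": 0,"dz": -0.01,"wx": 0,"wy": 0,"wz": 0,"hand": 35},
    {"dx": 0,"dy": 0,"dz": -0.01,"wx": 0,"wy": 0,"wz": 0,"hand": 40},
    {"dx": 0,"dy": 0,"dz": -0.01,"wx": 0,"wy": 0,"wz": 0,"hand": 40},
    {"dx": 0,"dy": 0,"dz": -0.5,"wx": 0,"wy": 0,"wz": 0,"hand": 40},
    {"dx": 0,"dy": 0,"dz": -1.2,"wx": 0,"wy": 0,"wz": 0,"hand": 40},
    {"dx": 0,"dy": 0,"dz": -2.0,"wx": 0,"wy": 0,"wz": 0,"hand": 60},
    {"dx": 0,"dy": 0,"dz": -2.8,"wx": 0,"wy": 0,"wz": 0,"hand": 85},
    {"dx": 0,"dy": 0,"dz": -3.3,"wx": 0,"wy": 0,"wz": 0,"hand": 85},
    {"dx": -0.05,"dy": -0.5,"dz": -3.3,"wx": 0,"wy": 0,"wz": 0,"hand": 85},
    {"dx": -0.1,"dy": -1.1,"dz": -3.3,"wx": 0,"wy": 0,"wz": 0,"hand": 85},
    {"dx": -0.2,"dy": -1.8,"dz": -3.3,"wx": 0,"wy": 0,"wz": 0,"hand": 85},
    {"dx": -0.26,"dy": -2.4,"dz": -3.3,"wx": 0,"wy": 0,"wz": 0,"hand": 85},
    {"dx": -0.26,"dy": -2.9,"dz": -3.3,"wx": 0,"wy": 0,"wz": 0,"hand": 85},
    {"dx": -0.26,"dy": -2.9,"dz": -3.3,"wx": 0,"wy": 0,"wz": 0,"hand": 85},
    {"dx": -0.26,"dy": -2.9,"dz": -3.3,"wx": 0,"wy": 0,"wz": 0,"hand": 85}
  ]
}}

```text
clock: 26.85
eef_pos: [0.4411, 0.0045, 0.2533]
tool_rot: [0.707, 0.707, 0.001, 0.001]
ft_force: [0.1, -0.5, -0.5]
grip_width: 0.0849
grasp_force: 0.0
```

Run:
```python
from h import *
np.set_printoptions(precision=4,suppress=True)
o=bot.get_obs(); print(o["eef_pos"],o["clock"])
im={c:bot.camera(c) for c in CAL}
for c in CAL: print(c,[np.round(d["extent"]).tolist() for d in bot.look_for(c,"tray1")])
for z in(.0375,.0615): print(z,[[np.round(proj(c,tray([.645,.0178,z])[0]).min(0)),np.round(proj(c,tray([.645,.0178,z])[0]).max(0))] for c in CAL])
a=cv2.resize(im["side"][160:320,200:400,::-1],(500,400)); b=cv2.resize(im["top"][165:245,275:355,::-1],(300,300))
cv2.imwrite("pics/n.png",np.hstack([a,cv2.copyMakeBorder(b,0,100,0,0,0)]))
```

```text
[0.4411 0.0045 0.2533] 26.85
side [[346.0, 251.0, 65.0, 22.0], [350.0, 228.0, 70.0, 46.0]]
top [[315.0, 205.0, 52.0, 55.0], [326.0, 225.0, 12.0, 8.0], [185.0, 172.0, 63.0, 57.0]]
0.0375 [[array([318., 212.]), array([382., 261.])], [array([289., 179.]), array([340., 230.])]]
0.0615 [[array([318., 202.]), array([383., 252.])], [array([289., 177.]), array([340., 228.])]]
```

View pics/n.png

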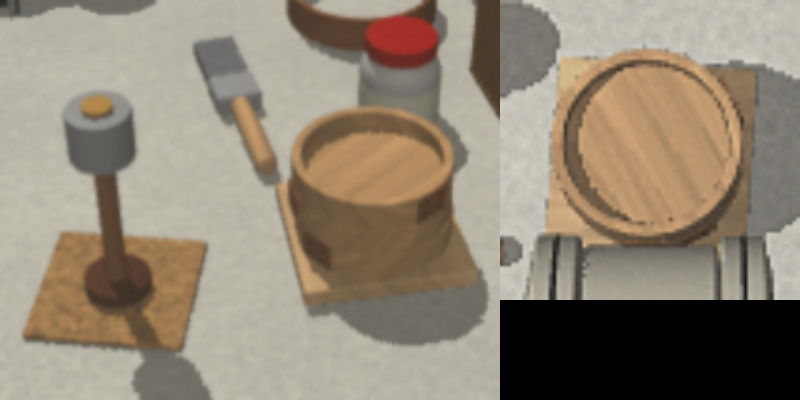

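Both trays are stacked squarely, side crop (372,195), and the weight stands on the mat. I grip the weight again.

>>> {"method": "drive_tool", "body": {
  "rows": [
    {"dx": 0,"dy": 0,"dz": 0.7,"wx": 0,"wy": 0,"wz": 0,"hand": 85},
    {"dx": 0,"dy": 0,"dz": 1.4,"wx": 0,"wy": 0,"wz": 0,"hand": 85},
    {"dx": 0,"dy": 0,"dz": 1.9,"wx": 0,"wy": 0,"wz": 0,"hand": 85},
    {"dx": 0,"dy": 0,"dz": 2.15,"wx": 0,"wy": 0,"wz": 0,"hand": 85},
    {"dx": 0,"dy": 0,"dz": 2.15,"wx": 0,"wy": 0,"wz": 0,"hand": 70},
    {"dx": 0,"dy": 0,"dz": 2.15,"wx": 0,"wy": 0,"wz": 0,"hand": 60},
    {"dx": 0,"dy": 0,"dz": 2.15,"wx": 0,"wy": 0,"wz": 0,"hand": 54},
    {"dx": 0,"dy": 0,"dz": 2.15,"wx": 0,"wy": 0,"wz": 0,"hand": 50},
    {"dx": 0,"dy": 0,"dz": 2.15,"wx": 0,"wy": 0,"wz": 0,"hand": 46},
    {"dx": 0,"dy": 0,"dz": 2.15,"wx": 0,"wy": 0,"wz": 0,"hand": 40},
    {"dx": 0,"dy": 0,"dz": 2.15,"wx": 0,"wy": 0,"wz": 0,"hand": 40},
    {"dx": 0,"dy": 0,"dz": 2.15,"wx": 0,"wy": 0,"wz": 0,"hand": 40}
  ]
}}

```text
clock: 28.25
eef_pos: [0.4412, 0.0045, 0.1464]
tool_rot: [0.707, 0.707, 0.001, 0.0]
ft_force: [-3.2, -0.2, 6.5]
grip_width: 0.0468
grasp_force: 60.5
```

>>> {"method": "drive_tool", "body": {
  "rows": [
    {"dx": 0,"dy": 0,"dz": -0.2,"wx": 0,"wy": 0,"wz": 0,"hand": 40},
    {"dx": 0,"dy": 0,"dz": -0.7,"wx": 0,"wy": 0,"wz": 0,"hand": 40},
    {"dx": 0,"dy": 0,"dz": -1.4,"wx": 0,"wy": 0,"wz": 0,"hand": 40},
    {"dx": 0,"dy": 0,"dz": -2.0,"wx": 0,"wy": 0,"wz": 0,"hand": 40},
    {"dx": 0,"dy": 0.1,"dz": -2.4,"wx": 0,"wy": 0,"wz": 0,"hand": 40},
    {"dx": 0.05,"dy": 0.5,"dz": -2.5,"wx": 0,"wy": 0,"wz": 0,"hand": 40},
    {"dx": 0.1,"dy": 1.0,"dz": -2.5,"wx": 0,"wy": 0,"wz": 0,"hand": 40},
    {"dx": 0.1,"dy": 1.5,"dz": -2.5,"wx": 0,"wy": 0,"wz": 0,"hand": 40},
    {"dx": 0.15,"dy": 2.0,"dz": -2.5,"wx": 0,"wy": 0,"wz": 0,"hand": 40},
    {"dx": 0.2,"dy": 2.5,"dz": -2.5,"wx": 0,"wy": 0,"wz": 0,"hand": 40},
    {"dx": 0.2,"dy": 3.0,"dz": -2.5,"wx": 0,"wy": 0,"wz": 0,"hand": 40},
    {"dx": 0.27,"dy": 3.5,"dz": -2.5,"wx": 0,"wy": 0,"wz": 0,"hand": 40},
    {"dx": 0.27,"dy": 3.9,"dz": -2.4,"wx": 0,"wy": 0,"wz": 0,"hand": 40},
    {"dx": 0.27,"dy": 4.07,"dz": -2.2,"wx": 0,"wy": 0,"wz": 0,"hand": 40},
    {"dx": 0.27,"dy": 4.07,"dz": -1.9,"wx": 0,"wy": 0,"wz": 0,"hand": 40},
    {"dx": 0.27,"dy": 4.07,"dz": -1.65,"wx": 0,"wy": 0,"wz": 0,"hand": 40},
    {"dx": 0.27,"dy": 4.07,"dz": -1.5,"wx": 0,"wy": 0,"wz": 0,"hand": 40},
    {"dx": 0.27,"dy": 4.07,"dz": -1.43,"wx": 0,"wy": 0,"wz": 0,"hand": 40},
    {"dx": 0.27,"dy": 4.07,"dz": -1.43,"wx": 0,"wy": 0,"wz": 0,"hand": 40},
    {"dx": 0.27,"dy": 4.07,"dz": -1.43,"wx": 0,"wy": 0,"wz": 0,"hand": 40}
  ]
}}

```text
clock: 30.25
eef_pos: [0.6446, 0.018, 0.2175]
tool_rot: [0.707, 0.707, 0.0, 0.0]
ft_force: [-0.1, 0.3, -6.6]
grip_width: 0.0467
grasp_force: 64.0
```

Run:
```python
from h import *
np.set_printoptions(precision=4,suppress=True)
o=bot.get_obs(); print(o["eef_pos"],o["ft_force"],o["clock"])
bot.camera("side")
W={"side":get("side","weight")}
print(fit(lambda p:weight([p[0],.0178,p[1]]),[.645,.075],W,None,[.01,.01]))
print([np.round(d["extent"]).tolist() for d in bot.look_for("side","tray1")])
```

```text
[0.6446 0.018  0.2175] [-0.0823  0.2926 -6.5653] 30.25
(array([0.6436, 0.0757]), np.float64(0.875595509777403))
[[348.0, 229.0, 67.0, 47.0], [296.0, 200.0, 31.0, 49.0], [348.0, 247.0, 64.0, 27.0]]
```

Weight underside is at about 0.076, with 4 mm to go.

>>> {"method": "drive_tool", "body": {
  "rows": [
    {"dx": 0,"dy": 0,"dz": 0.03,"wx": 0,"wy": 0,"wz": 0,"hand": 40},
    {"dx": 0,"dy": 0,"dz": 0.06,"wx": 0,"wy": 0,"wz": 0,"hand": 40},
    {"dx": 0,"dy": 0,"dz": 0.08,"wx": 0,"wy": 0,"wz": 0,"hand": 40},
    {"dx": 0,"dy": 0,"dz": 0.08,"wx": 0,"wy": 0,"wz": 0,"hand": 40}
  ]
}}

```text
clock: 30.8
eef_pos: [0.6445, 0.018, 0.2133]
tool_rot: [0.707, 0.707, 0.0, 0.0]
ft_force: [-0.8, -0.1, -4.1]
grip_width: 0.0467
grasp_force: 64.2
```

>>> {"method": "drive_tool", "body": {
  "rows": [
    {"dx": 0,"dy": 0,"dz": 0.01,"wx": 0,"wy": 0,"wz": 0,"hand": 40},
    {"dx": 0,"dy": 0,"dz": 0.01,"wx": 0,"wy": 0,"wz": 0,"hand": 40},
    {"dx": 0,"dy": 0,"dz": 0.01,"wx": 0,"wy": 0,"wz": 0,"hand": 50},
    {"dx": 0,"dy": 0,"dz": 0.01,"wx": 0,"wy": 0,"wz": 0,"hand": 55},
    {"dx": 0,"dy": 0,"dz": 0.01,"wx": 0,"wy": 0,"wz": 0,"hand": 70},
    {"dx": 0,"dy": 0,"dz": 0.01,"wx": 0,"wy": 0,"wz": 0,"hand": 85},
    {"dx": 0,"dy": 0,"dz": 0.01,"wx": 0,"wy": 0,"wz": 0,"hand": 85},
    {"dx": 0,"dy": 0,"dz": 0.01,"wx": 0,"wy": 0,"wz": 0,"hand": 85},
    {"dx": 0,"dy": 0,"dz": -0.4,"wx": 0,"wy": 0,"wz": 0,"hand": 85},
    {"dx": 0,"dy": 0,"dz": -1.0,"wx": 0,"wy": 0,"wz": 0,"hand": 85},
    {"dx": 0,"dy": 0,"dz": -1.8,"wx": 0,"wy": 0,"wz": 0,"hand": 85},
    {"dx": 0,"dy": -0.5,"dz": -2.0,"wx": 0,"wy": 0,"wz": 0,"hand": 85},
    {"dx": 0,"dy": -1.3,"dz": -2.0,"wx": 0,"wy": 0,"wz": 0,"hand": 85},
    {"dx": 0,"dy": -2.2,"dz": -2.0,"wx": 0,"wy": 0,"wz": 0,"hand": 85},
    {"dx": 0,"dy": -3.0,"dz": -2.0,"wx": 0,"wy": 0,"wz": 0,"hand": 85},
    {"dx": 0,"dy": -3.5,"dz": -2.0,"wx": 0,"wy": 0,"wz": 0,"hand": 85},
    {"dx": 0,"dy": -3.5,"dz": -2.0,"wx": 0,"wy": 0,"wz": 0,"hand": 85},
    {"dx": 0,"dy": -3.5,"dz": -2.0,"wx": 0,"wy": 0,"wz": 0,"hand": 85}
  ]
}}

```text
clock: 32.6
eef_pos: [0.4696, 0.018, 0.3136]
tool_rot: [0.707, 0.707, 0.001, 0.001]
ft_force: [0.2, -0.4, 0.4]
grip_width: 0.0849
grasp_force: 0.0
```

Run:
```python
from h import *
np.set_printoptions(precision=4,suppress=True)
im={c:bot.camera(c) for c in CAL}
W={c:get(c,"weight") for c in CAL}
print(*fit(weight,[.645,.0178,.072],W,None,[.01,.01,.01]))
for c in CAL: print(c,[np.round(d["extent"]).tolist() for d in bot.look_for(c,"tray1")])
# best crops in one picture
a=cv2.resize(im["side"][130:290,270:430,::-1],(400,400)); b=cv2.resize(im["top"][150:250,265:365,::-1],(400,400))
cv2.imwrite("pics/z.png",np.hstack([a,b]))
```

```text
[0.6437 0.0192 0.07  ] 0.764634981817532
side [[348.0, 248.0, 63.0, 28.0], [349.0, 228.0, 67.0, 52.0]]
top [[316.0, 192.0, 57.0, 30.0], [233.0, 233.0, 71.0, 21.0]]
```

```bash
python3 -c "
from workcell import bot
print(bot.job_done())"
```

```text
the job is handed in; nothing more can be done
None
```

The job is handed in, with no verdict returned: both loose trays are squarely on the pile (one was knocked about 33 mm aside and put back), and the weight stands within a few mm of the centre of the top tray and never fell.

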